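# Ratchet the clamp finger over a robot segment

### The arm

A 7-joint arm with a two-finger parallel gripper is mounted at the origin on the work surface. World frame = base frame: x ahead of the robot, y to its left, z up, the work surface at z = 0. Lengths are in m, angles in degrees, forces in N, time in s.
With the tool pointing down it reaches from about 0.425 to 0.925 m from the base axis. Payload 6.8 kg.
Tool frame: the origin (TCP) lies between the finger pads; the fingertips stand 22 mm ahead of it and the grasp point (between the pads) lies 3 mm ahead of it; z points along the fingers, y is the line along which they close (so a half turn about z gives the same grasp; the last joint's range is limited). The gripper opens to 88 mm and grips with 3 to 60 N. Pads are 20 mm wide; open, the fingers measure 115 mm over their backs; the gripper's body (75 mm by 178 mm) begins 61 mm behind the grasp point.
Start: joints at [69.551, 27.33, 1.283, 89.118, -0.659, 63.558, -4.761], TCP at [0.166, -0.654, 0.245] pointing down, gripper open.
Joint ranges: [-169.35, 169.35], [-19.33, 120.38], [-80.79, 83.38], [13.8, 139.57], [-78.32, 258.32], [9.67, 109.79], [-169.56, 169.56]. Speed limits (degrees/s): [136.94, 136.94, 180, 180, 180, 180, 180].

### API

Orientations are given as [roll, pitch, yaw] about the fixed x, y, z axes, in that order (R = Rz(yaw) Ry(pitch) Rx(roll)).
In Python, from rig import robot, viewer gives the robot as it stands.
- The arm moves only by the tool jog_arm, never from a script. Its argument "targets" is a list of rows, each a list of 7 numbers: the opening, from 0 (shut) to 1 (fully open), then the shift along the world's x, y, z in mm, then the turn, a rotation vector about the world's x, y, z in degrees. In form: [[grip, x, y, z, ax, ay, az], ...]. A call has 1 to 12 rows; each row is the pose to reach, as a shift and turn from the pose commanded when the call began; what a row does not reach only later rows make up. A row lasts 1/10 s, in which the tool goes at most 50 mm and 8.59 degrees, less where a joint would pass 70% of its speed; a pose out of reach is approached as far as the arm can. A call with a gripper value outside its range is refused whole. The fingers move at their own pace and stop on an object; "grip_force" is the grip in N (left out, the last holds). Time passes only in rows, so rows that repeat a pose let the fingers close. It gives the time, the measured TCP pose, the force, the opening and the grip force at its end, in the units of the state.
- robot.read_state(): the state, without advancing time (a new reading comes with each control period).
- viewer.camera(name): name is "side" or "top" or "wrist"; returns a dict with "img" (384x512x3 uint8, red, green, blue), "intrinsics" (3x3 intrinsics, pixels), "k1" (the pictures are not rectified: a ray, as slopes to the right and down, at radius r is drawn at 1 + k1 r^2 times it, then the intrinsics apply), "rvec" (rotation vector, rad) and "tvec" (3), from world to camera coordinates, as OpenCV has them; the wrist camera has in their place "T_tool_cam" (4x4, takes a point from camera to tool coordinates, whose origin is the TCP and whose axes are the flange's). Camera axes: x right, y down, z forward; pixel columns grow to the right and rows downward; lengths in m; the calibration is good to about 2 mm. A picture is of the moment at which its call begins: read the wrist's pose just before it. There is no depth.
- robot.sign_off(): hands the job in; it is judged then, once.
Trained networks look in a picture, given as the dict that the camera call returned (one of the last four; its "shot" number tells which), for a name from the list of things; names that differ only in an ending like _2 or _b are one class to them, and where a whole thing is asked for, a point or a joint stands for the part that bears it (a point fixed in the world has none). Each returns a list of dicts, best first, with "p" (0 to 1); they miss things now and then, are a little off and sometimes report something else, mostly with a low value. They report only what shows in the picture. A call takes as long as a camera call.
- viewer.recognise(picture, label): "rect" ([centre column, centre row, width, height] in pixels, round what is visible of it).
- viewer.trace(picture, label): "pixels" (384x512 bool, what is visible of it) and "rect" ([centre column, centre row, width, height] in pixels, round what is visible of it).
- viewer.spot_point(picture, label): "at" ([row, column] in pixels: a listed point, or the origin of a listed thing).
The state is a dict: "time_s": time; "joint_positions": joint angles; "qd": joint speeds; "joint_torque": joint torques, N m; "tcp_pos": TCP position; "orientation": TCP orientation; "wrist_force": force on the tool from outside, world axes, zero at the start; "moment": the same for the moment, N m; "finger_gap": finger opening in m; "gripper_force": force on a finger pad.
Only numpy, scipy, OpenCV 4.12 (cv2) and the standard library are available. Lean on these libraries where they do the work, as an engineer would, in place of code of your own. Each camera call takes 0.05 s, during which the arm holds its last target. There are 200 camera calls.

### The job

On the holding fixture, use the long black ratchet lever to turn its steel clamp finger clockwise until it lies over the flange of the blue robot segment and points at the segment's middle. The lever has almost no forward swing left, so lift it off its serrations, swing it well back, let it drop in again and turn it forward; leave the lever down in its serrations and do not disturb the star-knob clamp or the loose parts around the fixture.

Things in the scene. Friction and masses are not known exactly. Their poses are not given: they have to be found in the camera images.
- pivot (a point): point at table height under the vertical axis of both ratchet lever and clamp finger; axes are the fixture's: z up, blue segment's centre 80 mm along -y, star-knob clamp 160 mm along -y. The fixture plate is aluminium, 160 (x) by 270 (y) by 12 mm, bolted down. Only the lever's arm and grip rise above 88 mm; two steel pins that high, 50 mm from the axis, stop the arm at both ends of its swing
- grip (a point): centre (half-way up) of the lever's grip: an upright black round cylinder, 22 mm in diameter, 52 mm tall (26 mm above and below this point, which is 112 mm over the table with the lever down), 80 mm from the pivot axis at the end of a black arm rising from the hub. It may be pinched from above at any yaw; it does not spin on the arm
- lever (a joint): swing of the ratchet lever about the pivot axis, rad, growing clockwise seen from above (tightening). Range -1.40 (fully back) to 0 (forward stop), starts near 0; at 0 the arm points 100 degrees counterclockwise from the fixture's +x, at -1.40 it points 180 degrees, along -x. Swings freely (under 1 N at the grip) when lifted
- lever_lift (a joint): how far the lever is lifted off its serrations, m: 0 down and engaged, 0.014 at the upper stop. 24 teeth, 5 mm deep: up to 3 mm the lever carries the finger both ways, above 6 mm it swings free. Let down on tooth tips, it drops in by itself as it is turned, so up to 0.26 rad of a stroke can be lost before the finger follows. A spring pulls the lever down; lifting takes 9 to 14 N
- finger (a joint): angle of the steel clamp finger about that axis, rad, growing clockwise from above: 0 points along the fixture's -y at the segment's middle; starts 0.75 to 0.95 short of that, towards +x, clear of the flange; a pin on the plate stops it hard at +0.4. 14 mm wide, 52 mm long from the axis, 32 to 40 mm high. It stays where it is left; turning it takes about 2 N at the grip
- star_knob (a joint): bystander: the other clamp, a black five-lobed star knob 50 mm wide, 70 mm high, whose finger already lies on the flange; angle in rad, 0 at the start, to be left alone
- segment (a point): centre of the top of the blue segment's round flange (90 mm diameter, 30 mm over the table); a neck of 44 mm diameter rises from it to 48 mm. It is fast in its nest
- spare_segment: bystander: small loose green segment, 68 mm diameter, 36 mm tall, origin under its centre
- servo: bystander: loose black servo motor, 54 by 20 by 43 mm, origin under its centre
- screwdriver: bystander: loose screwdriver 170 mm long lying along its x axis

How it is judged (in metres and radians):
On the way:
1. the lever is lifted off its serrations and swung back by at least 0.3 rad from its forward stop (value of joint lever_lift above 0.005 m and value of joint lever below -0.3 rad), for 0.1 s.
At the end, for the whole second after the job is handed in: the clamp finger lies over the flange, no more than 0.2 rad (11 degrees) short of pointing at the segment's middle (beyond it, anywhere up to its pin is fine), and the lever is down in its serrations (lift under 3 mm) (value of joint finger above -0.2 rad and value of joint lever_lift below 0.003 m); the robot touches nothing.
It fails at once if the star-knob clamp is turned by more than 0.2 rad (value of joint star_knob above 0.2 rad or value of joint star_knob below -0.2 rad).
It fails at once if a loose part is moved by more than 30 mm (distance of any of spare_segment, servo, screwdriver from where it was at the start of the episode above 0.03 m).
It also fails if it takes over 42 s, if anything falls off the work surface, if the arm or the gripper's body presses on something with over 40 N, if the wrist force passes 120 N, or if a joint passes its speed limit or range.

## Working session

There is one attempt and no reset: what is moved stays moved. The work goes in short steps, Python scripts to look and compute and a tool call to move; the robot and the scene stay as the last step left them, time stands still between calls to the robot, and variables do not carry over. Pictures are saved under pics/ and viewed, at most 10 in all, crops included, and the job is handed in when it is done.

Besides the shell and the picture viewer there is one more tool, called after ">>>" as a command line: name --pt "numbers of a row" for each row, then --argument value for the rest. jog_arm: Moves the arm, as the interface text tells. Its arguments: {"type":"object","properties":{"targets":{"type":"array","items":{"type":"array","items":{"type":"number"}}},"grip_force":{"type":"number"}},"required":["targets"]}

```bash
mkdir -p pics
cat > h.py <<'E'
import numpy as np, cv2
from scipy.spatial.transform import Rotation as R
from rig import robot, viewer
def ext(d):
    if "T_tool_cam" in d:
        s=d["state"]; T=np.eye(4); T[:3,:3]=R.from_euler('xyz',s["orientation"],degrees=True).as_matrix(); T[:3,3]=s["tcp_pos"]
        C=np.linalg.inv(T@np.array(d["T_tool_cam"])); return C[:3,:3],C[:3,3]
    return R.from_rotvec(np.ravel(d["rvec"])).as_matrix(), np.ravel(d["tvec"])
def cam(n):
    s=robot.read_state(); d=viewer.camera(n); d["state"]=s; return d
def dist(d): return np.array([d["k1"],0,0,0,0.])
def ray(d,rc):
    Rm,t=ext(d); n=cv2.undistortPoints(np.array([[[rc[1],rc[0]]]],float),np.array(d["intrinsics"]),dist(d))[0,0]
    return -Rm.T@t, Rm.T@np.array([n[0],n[1],1])
def at_z(d,rc,z):
    o,v=ray(d,rc); return o+v*(z-o[2])/v[2]
def proj(d,P):
    Rm,t=ext(d); return cv2.projectPoints(np.array(P,float).reshape(-1,1,3),cv2.Rodrigues(Rm)[0],t,np.array(d["intrinsics"]),dist(d))[0].reshape(-1,2)
def tri(obs):
    A=np.zeros((3,3));b=np.zeros(3)
    for d,rc in obs:
        o,v=ray(d,rc); v/=np.linalg.norm(v); M=np.eye(3)-np.outer(v,v); A+=M;b+=M@o
    return np.linalg.solve(A,b)
def save(d,n): cv2.imwrite(f"pics/{n}.png",cv2.cvtColor(d["img"],cv2.COLOR_RGB2BGR))
E
python3 - <<'E'
from h import *
np.set_printoptions(precision=3,suppress=True)
s=robot.read_state(); print(s)
D={n:cam(n) for n in("top","side","wrist")}
save(D["top"],"a_top"); save(D["side"],"a_side")
for n,d in D.items():
    print(n,-ext(d)[0].T@ext(d)[1])
    for l in("pivot","grip","segment","servo","spare_segment","screwdriver"):
        print(n,l,[(r["p"],np.round(r["at"],1)) for r in viewer.spot_point(d,l)[:2]])
E
```

```text
{'time_s': 0.0, 'joint_positions': array([69.55 , 27.375,  1.279, 89.178, -0.66 , 63.558, -4.76 ]), 'qd': array([ 0.044,  0.03 ,  0.016,  0.063, -0.053,  0.001,  0.032]), 'joint_torque': array([ -0.   , -58.286,   1.534, -27.262,  -0.054,   0.017,   0.   ]), 'tcp_pos': array([ 0.166, -0.654,  0.244]), 'orientation': array([-179.897,    0.006,   14.26 ]), 'wrist_force': array([-0.763, -0.177, -0.093]), 'moment': array([ 0.069, -0.022,  0.01 ]), 'gripper_force': 0.0, 'finger_gap': 0.08802877085791727}
top [0.561 0.02  1.27 ]
top pivot [(0.67, array([210. , 263.7]))]
top grip [(0.87, array([217.9, 236.3]))]
top segment [(0.73, array([204.1, 288.4])), (0.64, array([211.6, 206.6]))]
top servo [(0.58, array([187.5, 360.5]))]
top spare_segment [(0.6, array([209.7, 206.6]))]
top screwdriver [(0.71, array([149.4, 286.6]))]
side [0.285 0.454 0.693]
side pivot [(0.76, array([226.9, 273. ]))]
side grip [(0.85, array([221.2, 259.9]))]
side segment [(0.58, array([195.9, 292.3]))]
side servo [(0.64, array([153.3, 319.3])), (0.48, array([224.9, 273.2]))]
side spare_segment [(0.91, array([277.8, 226.8]))]
side screwdriver [(0.9, array([177.2, 243.4]))]
wrist [ 0.24  -0.637  0.384]
wrist pivot []
wrist grip []
wrist segment []
wrist servo []
wrist spare_segment []
wrist screwdriver []
```

Run:
```python
from h import *
np.set_printoptions(precision=3,suppress=True)
t,s=cam("top"),cam("side")
b=[cv2.resize(cv2.cvtColor(d["img"],cv2.COLOR_RGB2BGR)[c[0]:c[1],c[2]:c[3]],None,fx=k,fy=k,interpolation=2) for d,c,k in((t,(130,250,190,390),4),)]
cv2.imwrite("pics/tc.png",b[0])
P={"pivot":((210,263.7),(226.9,273),0),"grip":((217.9,236.3),(221.2,259.9),.112),"seg":((204.1,288.4),(195.9,292.3),.03)}
for n,(a,c,z) in P.items(): print(n,tri([(t,a),(s,c)]),at_z(t,a,z),at_z(s,c,z))
for n,a,c in(("servo",(187.5,360.5),(153.3,319.3)),("spare",(209.7,206.6),(277.8,226.8)),("sd",(149.4,286.6),(177.2,243.4))): print(n,at_z(t,a,0),at_z(s,c,0))
```

```text
pivot [ 0.582  0.003 -0.001] [ 0.576 -0.001  0.   ] [0.587 0.007 0.   ]
grip [0.562 0.077 0.109] [0.556 0.073 0.112] [0.566 0.083 0.112]
seg [ 0.59  -0.07   0.034] [ 0.591 -0.07   0.03 ] [ 0.592 -0.073  0.03 ]
servo [ 0.634 -0.283  0.   ] [ 0.635 -0.268  0.   ]
spare [0.581 0.163 0.   ] [0.585 0.168 0.   ]
sd [ 0.749 -0.072  0.   ] [ 0.739 -0.075  0.   ]
```

View pics/tc.png

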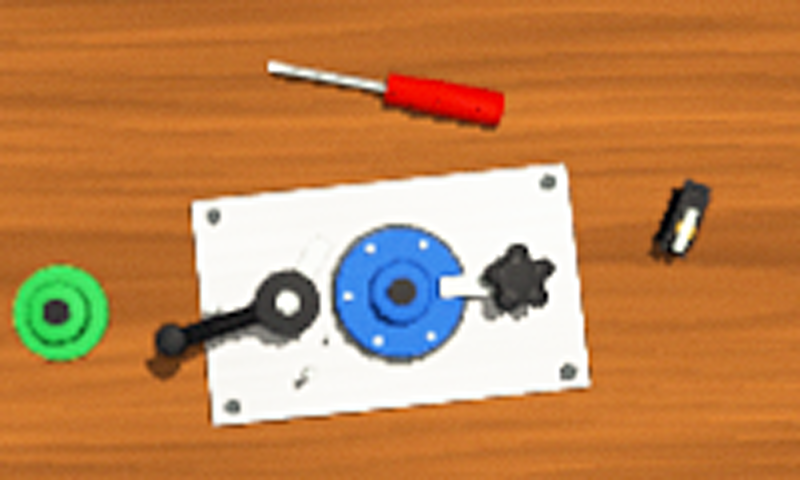

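View pics/a_side.png

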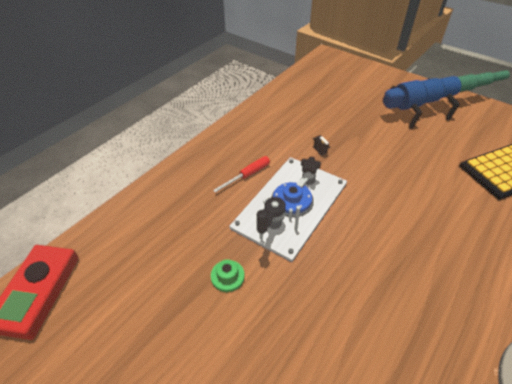

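The top view crop shows the lever arm from the hub (288,300) to the grip (172,338), pointing left to +y. The fixture is yawed about +5.9°, the blue segment is at (400,290), and the finger is a pale bar near (315,250). The side view agrees. I'm moving above the grip by way of an outer waypoint.

>>> jog_arm --pt "1 30 20 0 0 0 5" --pt "1 65 45 0 0 0 10" --pt "1 100 70 0 0 0 16" --pt "1 135 95 0 0 0 22" --pt "1 170 120 0 0 0 28" --pt "1 205 145 0 0 0 34" --pt "1 245 175 0 0 0 40" --pt "1 284 204 0 0 0 45" --pt "1 300 250 0 0 0 50" --pt "1 310 295 0 0 0 55" --pt "1 320 340 0 0 0 60" --pt "1 330 385 0 0 0 65"

```text
time_s: 2.35
tcp_pos: [0.4965, -0.2675, 0.2448]
orientation: [180.0, 0.0, 79.5]
wrist_force: [0.2, -0.1, -0.2]
finger_gap: 0.0874
gripper_force: 0.0
```

>>> jog_arm --pt "1 15 45 0 0 0 5" --pt "1 25 90 0 0 0 10" --pt "1 35 135 0 0 0 14" --pt "1 45 180 0 0 0 18" --pt "1 50 225 0 0 0 22" --pt "1 55 270 0 0 0 25" --pt "1 60 310 0 0 0 26" --pt "1 65 335 0 0 0 26.6" --pt "1 65 345 0 0 0 26.6" --pt "1 65 347 0 0 0 26.6" --pt "1 65 347 0 0 0 26.6" --pt "1 65 347 0 0 0 26.6"

```text
time_s: 3.55
tcp_pos: [0.5613, 0.0756, 0.2445]
orientation: [-180.0, 0.1, 105.7]
wrist_force: [0.7, -0.2, -0.6]
finger_gap: 0.0876
gripper_force: 0.0
```

Run:
```python
from h import *
np.set_printoptions(precision=3,suppress=True)
D=[cam(n) for n in("wrist","side","top")]; s=D[0]["state"]; print(s["time_s"],s["tcp_pos"],s["orientation"],s["joint_positions"])
for d,n in zip(D,("wrist","side","top")):
    for l,z in (("grip",.112),("pivot",0),("segment",.03)):
        for r in viewer.spot_point(d,l)[:1]: print(n,l,r["p"],r["at"],at_z(d,r["at"],z))
im=D[0]["img"].copy(); cv2.imwrite("pics/w1.png",im[:,:,::-1])
```

```text
3.55 [0.561 0.076 0.245] [-179.968    0.055  105.686] [ 13.623  20.728 -34.677 102.414  13.371  61.008 -10.176]
wrist grip 0.86 [188.3, 264.5] [0.57  0.078 0.112]
wrist pivot 0.82 [221.2, 260.5] [0.589 0.003 0.   ]
wrist segment 0.81 [286.4, 247.8] [ 0.594 -0.08   0.03 ]
side grip 0.73 [222.0, 259.7] [0.566 0.085 0.112]
side pivot 0.76 [226.5, 274.9] [0.585 0.003 0.   ]
side segment 0.7 [194.3, 290.8] [ 0.598 -0.075  0.03 ]
top pivot 0.88 [207.3, 263.4] [ 0.584 -0.001  0.   ]
top segment 0.83 [202.4, 284.4] [ 0.596 -0.059  0.03 ]
```

View pics/w1.png

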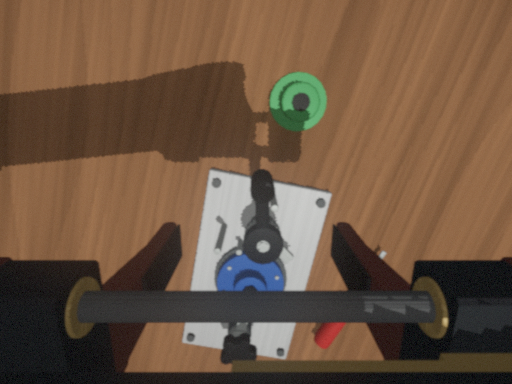

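The wrist view shows the grip at about (262,187), the hub at (262,243) and the segment just below it. The green spare at (300,102) is clear of the fingers. I'll go halfway down and check again.

>>> jog_arm --pt "1 3 1 -20 0 0 0" --pt "1 5 2 -40 0 0 0" --pt "1 5 2 -55 0 0 0" --pt "1 5 2 -60 0 0 0" --pt "1 5 2 -60 0 0 0"

```text
time_s: 4.65
tcp_pos: [0.5658, 0.0797, 0.1841]
orientation: [-179.9, -0.0, 105.9]
wrist_force: [0.4, 0.4, 0.4]
finger_gap: 0.0879
gripper_force: 0.0
```

Run:
```python
from h import *
np.set_printoptions(precision=3,suppress=True)
D=[cam(n) for n in("wrist","side","wrist")]; s=D[0]["state"]; print(s["time_s"],s["tcp_pos"],s["orientation"])
for d,n in zip(D,("wrist","side","wrist")):
    for l,z in (("grip",.112),("pivot",0),("segment",.03)):
        for r in viewer.spot_point(d,l)[:1]: print(n,l,r["p"],r["at"],at_z(d,r["at"],z))
    if n=="wrist":
        r=viewer.trace(d,"lever")[0]; print(r["p"],r["rect"])
im=D[0]["img"].copy(); cv2.imwrite("pics/w2.png",im[:,:,::-1])
```

```text
4.65 [0.566 0.08  0.184] [-179.921   -0.018  105.864]
wrist pivot 0.64 [244.9, 257.3] [0.59  0.001 0.   ]
wrist segment 0.68 [316.9, 242.6] [ 0.595 -0.077  0.03 ]
0.79 [258.2, 237.1, 47.3, 102.1]
side grip 0.74 [221.0, 259.8] [0.567 0.083 0.112]
side pivot 0.65 [229.7, 275.3] [0.579 0.01  0.   ]
side segment 0.67 [194.7, 292.1] [ 0.594 -0.076  0.03 ]
wrist grip 0.84 [208.3, 256.9] [0.568 0.081 0.112]
wrist pivot 0.87 [242.8, 256.4] [0.59  0.003 0.   ]
wrist segment 0.58 [316.1, 242.3] [ 0.596 -0.077  0.03 ]
0.74 [256.9, 239.1, 47.5, 104.6]
```

View pics/w2.png

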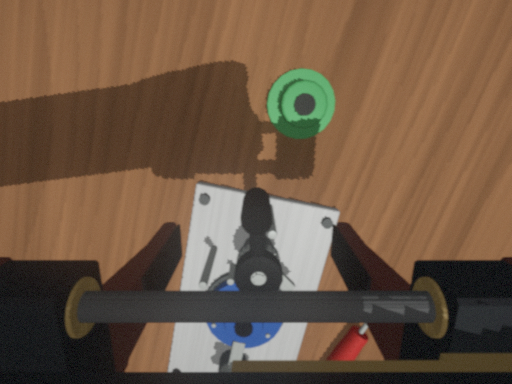

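The grip is centred between the fingers at (257,205). I'll descend and close on it.

>>> jog_arm --pt "1 1 0 -20 0 0 0" --pt "1 2 0 -40 0 0 0" --pt "1 2 0 -55 0 0 0" --pt "1 2 0 -63 0 0 0" --pt "1 2 0 -64 0 0 0" --pt "1 2 0 -64 0 0 0" --pt "0.5 2 0 -64 0 0 0" --pt "0.35 2 0 -64 0 0 0" --grip_force 40

```text
time_s: 6.15
tcp_pos: [0.5687, 0.0799, 0.1214]
orientation: [179.9, 0.0, 105.8]
wrist_force: [1.0, 0.2, 0.1]
finger_gap: 0.0753
gripper_force: 0.0
```

>>> jog_arm --pt "0.1 0 0 0 0 0 0" --pt "0.1 0 0 0 0 0 0" --pt "0.1 0 0 0 0 0 0" --pt "0.1 0 0 0 0 0 0" --pt "0.1 0 0 0 0 0 0" --pt "0.1 0 0 0 0 0 0"

```text
time_s: 6.75
tcp_pos: [0.5682, 0.0798, 0.1207]
orientation: [-180.0, -0.0, 105.9]
wrist_force: [-1.1, 0.3, 0.7]
finger_gap: 0.0275
gripper_force: 0.0
```

>>> jog_arm --pt "0.1 0 0 0 0 0 0" --pt "0.1 0 0 0 0 0 0" --pt "0.1 0 0 0 0 0 0" --pt "0.1 0 0 0 0 0 0"

```text
time_s: 7.15
tcp_pos: [0.568, 0.0799, 0.1206]
orientation: [-180.0, -0.0, 105.9]
wrist_force: [-1.4, 0.6, 0.9]
finger_gap: 0.0216
gripper_force: 40.0
```

>>> jog_arm --pt "0.1 0 0 3 0 0 0" --pt "0.1 0 0 6 0 0 0" --pt "0.1 0 0 9 0 0 0" --pt "0.1 0 0 11 0 0 0" --pt "0.1 0 0 11 0 0 0" --pt "0.1 0 0 11 0 0 0"

```text
time_s: 7.75
tcp_pos: [0.5678, 0.0793, 0.1312]
orientation: [-179.9, 0.0, 105.8]
wrist_force: [0.4, -1.3, -11.3]
finger_gap: 0.0214
gripper_force: 40.0
```

Gripped, and lifted about 10.6 mm against 11 N. Now I'll swing it back along the arc about the pivot (0.5895, 0.0024), first by 36°.

>>> jog_arm --pt "0.1 -4 -1 0 0 0 3" --pt "0.1 -8 -2.7 0 0 0 6" --pt "0.1 -15.6 -6.2 0 0 0 12" --pt "0.1 -22.8 -10.5 0 0 0 18" --pt "0.1 -29.5 -15.5 0 0 0 24" --pt "0.1 -35.7 -21.1 0 0 0 30" --pt "0.1 -41.2 -27.4 0 0 0 36" --pt "0.1 -41.2 -27.4 0 0 0 36" --pt "0.1 -41.2 -27.4 0 0 0 36"

```text
time_s: 8.65
tcp_pos: [0.5277, 0.0525, 0.1319]
orientation: [179.9, 0.0, 141.7]
wrist_force: [3.8, -0.5, -12.3]
finger_gap: 0.0215
gripper_force: 40.0
```

>>> jog_arm --pt "0.1 -4.5 -6.8 0 0 0 6" --pt "0.1 -8.5 -14 0 0 0 12" --pt "0.1 -11.5 -21.8 0 0 0 18" --pt "0.1 -14 -29.8 0 0 0 24" --pt "0.1 -15.5 -38 0 0 0 30" --pt "0.1 -16 -46.3 0 0 0 36" --pt "0.1 -16 -46.3 0 0 0 36" --pt "0.1 -16 -46.3 0 0 0 36"

```text
time_s: 9.45
tcp_pos: [0.5116, 0.0073, 0.1319]
orientation: [179.9, 0.0, 177.7]
wrist_force: [3.8, 3.4, -12.0]
finger_gap: 0.0213
gripper_force: 40.0
```

Run:
```python
from h import *
np.set_printoptions(precision=3,suppress=True)
d=cam("wrist"); s=d["state"]; print(s["time_s"],s["tcp_pos"],s["joint_positions"])
im=d["img"]; cv2.imwrite("pics/w3.png",im[:,:,::-1])
t=cam("top");cv2.imwrite("pics/t3.png",cv2.resize(t["img"][160:250,220:330,::-1],None,fx=6,fy=6,interpolation=2))
```

```text
9.45 [0.512 0.007 0.132] [ 31.87   28.51  -49.555 114.662  28.43   49.514  54.312]
```

View pics/w3.png

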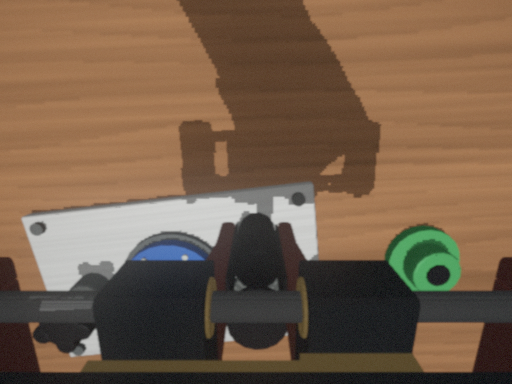

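The fingers still hold the grip at (257,240), with the arm pointing almost along -x, which puts the lever near -1.25. I'll lower it gently and watch the force for tooth-tip contact.

>>> jog_arm --pt "0.1 0 0 -3 0 0 0" --pt "0.1 0 0 -5 0 0 0" --pt "0.1 0 0 -7 0 0 0" --pt "0.1 0 0 -7 0 0 0" --pt "0.1 0 0 -7 0 0 0"

```text
time_s: 10.05
tcp_pos: [0.5114, 0.0069, 0.1251]
orientation: [180.0, 0.0, 177.9]
wrist_force: [2.4, 4.4, -6.4]
finger_gap: 0.0214
gripper_force: 40.0
```

>>> jog_arm --pt "0.1 0 0 -1 0 0 0" --pt "0.1 0 0 -1.5 0 0 0" --pt "0.1 0 0 -1.5 0 0 0"

```text
time_s: 10.35
tcp_pos: [0.5114, 0.0067, 0.1235]
orientation: [180.0, 0.1, 177.9]
wrist_force: [3.0, 4.6, -6.5]
finger_gap: 0.0215
gripper_force: 40.0
```

>>> jog_arm --pt "0.1 0 0 -1 0 0 0" --pt "0.1 0 0 -2 0 0 0" --pt "0.1 0 0 -2.5 0 0 0" --pt "0.1 0 0 -2.5 0 0 0"

```text
time_s: 10.75
tcp_pos: [0.5114, 0.0067, 0.1211]
orientation: [180.0, 0.1, 177.9]
wrist_force: [3.0, 4.4, -5.1]
finger_gap: 0.0218
gripper_force: 40.0
```

>>> jog_arm --pt "0.1 0.3 4 0 0 0 -3" --pt "0.1 0.7 8.3 0 0 0 -6" --pt "0.1 2.2 16.5 0 0 0 -12" --pt "0.1 4.6 24.5 0 0 0 -18" --pt "0.1 7.8 32.2 0 0 0 -24" --pt "0.1 11.9 39.5 0 0 0 -30" --pt "0.1 16.6 46.3 0 0 0 -36" --pt "0.1 16.6 46.3 0 0 0 -36"

```text
time_s: 11.55
tcp_pos: [0.5277, 0.0525, 0.1207]
orientation: [-179.9, 0.0, 141.8]
wrist_force: [0.7, 2.2, -4.1]
finger_gap: 0.0215
gripper_force: 40.0
```

Run:
```python
from h import *
np.set_printoptions(precision=3,suppress=True)
d=cam("wrist"); s=d["state"]; print(s["time_s"],s["tcp_pos"],s["wrist_force"])
t=cam("side");a=cv2.resize(t["img"][160:260,225:355,::-1],None,fx=6,fy=6,interpolation=2);cv2.imwrite("pics/s4.png",a)
```

```text
11.55 [0.528 0.053 0.121] [ 0.691  2.185 -4.114]
```

View pics/s4.png

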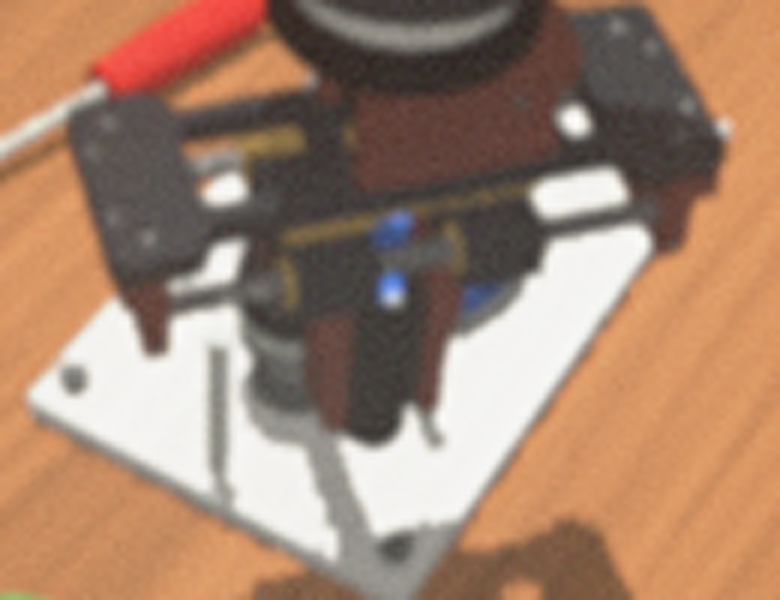

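The side crop shows the fingers still around the black grip at about (385,380), but the gripper hides the clamp finger. I'll carry on forward to a lever angle of about -0.1.

>>> jog_arm --pt "0.1 5.4 6.3 0 0 0 -6" --pt "0.1 11.5 11.9 0 0 0 -12" --pt "0.1 18.1 16.9 0 0 0 -18" --pt "0.1 25.2 21.2 0 0 0 -24" --pt "0.1 32.7 24.7 0 0 0 -30" --pt "0.1 32.7 24.7 0 0 0 -30" --pt "0.1 32.7 24.7 0 0 0 -30"

```text
time_s: 12.35
tcp_pos: [0.5599, 0.0768, 0.1208]
orientation: [-180.0, -0.0, 112.1]
wrist_force: [-0.7, 3.2, -2.4]
finger_gap: 0.0216
gripper_force: 40.0
```

Run:
```python
from h import *
np.set_printoptions(precision=3,suppress=True)
d=cam("wrist"); s=d["state"]; print(s["time_s"],s["tcp_pos"],s["wrist_force"])
a=cv2.resize(d["img"][180:384,130:386,::-1],None,fx=3,fy=2.9,interpolation=2);cv2.imwrite("pics/w5.png",a)
```

```text
12.35 [0.56  0.077 0.121] [-0.736  3.211 -2.367]
```

View pics/w5.png

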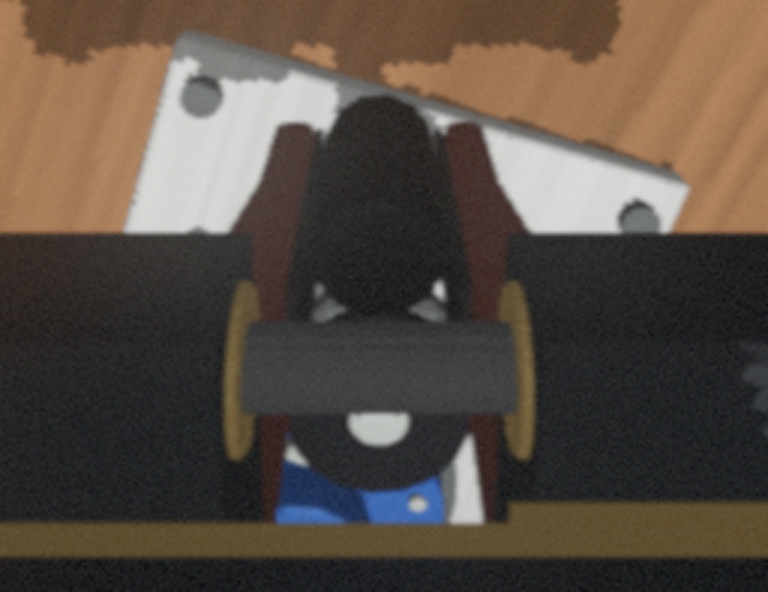

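The grip is held and the hub washer shows at (378,428); the clamp finger is still hidden. I'll release, rise and look.

>>> jog_arm --pt "1 0 0 0 0 0 0" --pt "1 0 0 0 0 0 0" --pt "1 0 0 0 0 0 0" --pt "1 0 0 0 0 0 0" --pt "1 0 0 25 0 0 0" --pt "1 0 0 55 0 0 0" --pt "1 0 0 90 0 0 0" --pt "1 -20 20 120 0 0 0" --pt "1 -50 60 150 0 0 0" --pt "1 -50 95 150 0 0 0" --pt "1 -50 100 150 0 0 0" --pt "1 -50 100 150 0 0 0"

```text
time_s: 13.6
tcp_pos: [0.51, 0.1782, 0.2709]
orientation: [180.0, 0.0, 112.0]
wrist_force: [1.0, -0.5, -0.2]
finger_gap: 0.0878
gripper_force: 0.0
```

Run:
```python
from h import *
np.set_printoptions(precision=3,suppress=True)
s=robot.read_state(); print(s["time_s"],s["tcp_pos"],s["wrist_force"])
t=cam("top"); u=cam("side")
a=cv2.resize(t["img"][165:240,225:315,::-1],(480,400),interpolation=2)
b=cv2.resize(u["img"][165:245,235:299,::-1],(320,400),interpolation=2)
cv2.imwrite("pics/f6.png",np.hstack([a,b]))
for d in(t,u):
    for l,z in(("grip",.112),("pivot",0),("segment",.03)):
        for r in viewer.spot_point(d,l)[:1]: print(l,r["p"],r["at"],at_z(d,r["at"],z))
    for r in viewer.trace(d,"finger")[:1]:
        y,x=np.nonzero(r["pixels"]); print("finger",r["p"],r["rect"],at_z(d,(y.mean(),x.mean()),.04))
```

```text
13.6 [0.51  0.178 0.271] [ 1.02  -0.454 -0.166]
grip 0.94 [217.6, 234.8] [0.557 0.077 0.112]
pivot 0.94 [204.8, 260.9] [0.591 0.006 0.   ]
segment 0.74 [186.5, 359.8] [ 0.635 -0.274  0.03 ]
finger 0.46 [274.9, 205.1, 7.7, 1.4] [ 0.586 -0.033  0.04 ]
grip 0.79 [222.7, 265.9] [0.555 0.079 0.112]
pivot 0.72 [226.3, 273.8] [ 0.587  0.005 -0.   ]
segment 0.62 [196.2, 290.0] [ 0.596 -0.069  0.03 ]
```

View pics/f6.png

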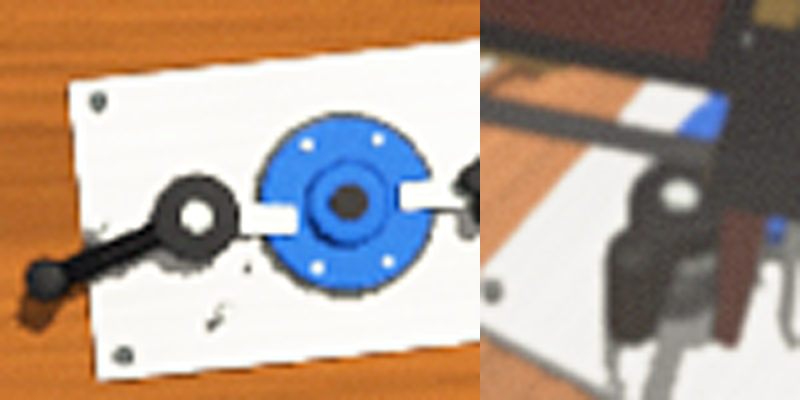

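The top crop shows the finger lying on the flange at (243–298, 219), pointing at the segment's neck (348,202). The lever arm is back near its forward end. One numeric check of the angle before handing in.

Run:
```python
from h import *
np.set_printoptions(precision=3,suppress=True)
t=cam("top"); a=np.deg2rad(5.7); f=lambda px:(165+px[1]*75/400, 225+px[0]*90/480)
tip=at_z(t,f((298,219)),.04); mid=at_z(t,f((250,220.5)),.04); seg=at_z(t,f((345,205)),.03); P=np.array([.5895,.0024,.04])
ang=lambda v:np.arctan2(v[1],v[0])
print("P px crop",[( (p[0]-225)*480/90,(p[1]-165)*400/75) for p in proj(t,[P])],tip,mid,seg)
print("finger",ang(seg-P)-ang(tip-P), "via edge", ang(seg-P)-ang(tip-mid), "len",np.linalg.norm((tip-P)[:2]))
```

```text
P px crop [(np.float64(199.90020549028154), np.float64(213.74777392428072))] [ 0.585 -0.049  0.04 ] [ 0.585 -0.024  0.04 ] [ 0.592 -0.074  0.03 ]
finger 0.11659002132917262 via edge 0.03199390321779849 len 0.05117133776263884
```

The finger is at about +0.03 to +0.12 rad, well above -0.2. The lever is down and the robot is clear, so I'm handing in.

```bash
python3 -c "
from rig import robot
print(robot.sign_off())"
```

```text
the job is handed in; nothing more can be done
None
```

I handed the job in: the clamp finger lies over the blue flange at about +0.03 to +0.12 rad, as measured from the top view. The lever was back at its lowered height when I released it, and the arm is clear; the hand-in gave no verdict.

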